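# Wake the copier at the touchless reader and start it

## Task

Wake the copier by pointing at its touchless reader, the black puck with the blue rings: hold the fingertips two to three centimetres above the middle of its top, without touching it, for two seconds. Then press the green start button on the console fully down and let it come up again. Leave the reader, the red and yellow buttons, the mug, the tape roll and the staple box as they are.

Things in the scene. Friction and masses are not known exactly. Their poses are not given: they have to be found in the camera images.
- reader: the touchless reader: a loose black puck, 68 mm across and 27 mm high, with blue and white rings on its top (a blue dot in a white ring in a blue ring). It stands on the bench in one of four places in a row on the robot's side of the console, the order differs each time. Origin: centre of its underside, z up.
- reader_top (a point): middle of the reader's top face (the blue dot), 27 mm above the bench.
- console: the copier's operator console: a low grey panel fixed to the bench, 160 mm (its x) by 340 mm (its y) by 30 mm high, with a dark screen and white keys (flat dressing, not working) on its far half and three push buttons, 105 mm apart in a row along its y, on its near half. The order of the buttons differs each time. Origin: centre of its underside.
- start_top (a point): green start button, a round cap 30 mm across in a fixed black housing on the console. The point lies at the middle of the cap's upper face, where it is pressed; z is up.
- start (a joint): green start button: 0 = up, 0.006 m = fully down. A spring pushes it back up; it takes about 5 N to push it fully down.
- stop_top (a point): red stop button, a round cap 30 mm across in a fixed black housing on the console. The point lies at the middle of the cap's upper face, where it is pressed; z is up.
- stop (a joint): red stop button: 0 = up, 0.006 m = fully down. A spring pushes it back up; it takes about 5 N to push it fully down.
- energy_top (a point): yellow energy-saver button, a round cap 30 mm across in a fixed black housing on the console. The point lies at the middle of the cap's upper face, where it is pressed; z is up.
- energy (a joint): yellow energy-saver button: 0 = up, 0.006 m = fully down. A spring pushes it back up; it takes about 5 N to push it fully down.
- mug: white ceramic mug, 76 mm across, 88 mm high, with a handle that sticks out about 30 mm on its +y side. Loose; stands on the bench in one of four places in a row on the robot's side of the console, in a different order each time. Not part of the job. Origin: centre of its underside.
- tape: roll of brown packing tape lying flat, 68 mm across with a 40 mm hole, 25 mm high. Loose; stands on the bench in one of four places in a row on the robot's side of the console, in a different order each time. Not part of the job. Origin: centre of its underside.
- staples: small red box of staples with a white band, 42 mm (x) by 65 mm (y) by 36 mm high. Loose; stands on the bench in one of four places in a row on the robot's side of the console, in a different order each time. Not part of the job. Origin: centre of its underside.
Things that resemble listed ones, but are neither listed nor needed, are in the scene too. Of the things that look like the tape, the larger one is meant. Several things have the shape of the mug; the one meant has the colours described above.

How it is judged:
By the outcome, as a careful person would: the job done as asked, in the order asked, and still so for the second after the job is handed in, with the robot touching nothing.
It also fails if it takes over 38 s, if anything falls off the work surface, if the arm or the gripper's body presses on something with over 40 N, if the wrist force passes 120 N, or if a joint passes its speed limit or range.

## Robot

A 6-joint arm with a two-finger parallel gripper is mounted at the origin on the work surface. World frame = base frame: x ahead of the robot, y to its left, z up, the work surface at z = 0. Lengths are in m, angles in rad, forces in N, time in s.
With the tool pointing down it reaches from about 0.375 to 0.975 m from the base axis. Payload 3.8 kg.
Tool frame: the origin (TCP) lies on the centre line of the jaws, within the pads' length; the fingertips stand 17 mm ahead of it and the grasp point (between the pads) lies 2 mm behind it (bot.tip_extent is the distance from the TCP to the fingertips, in m); z points along the fingers, y is the line along which they close (so a half turn about z gives the same grasp; the last joint's range is limited). The gripper opens to 85 mm and grips with 20 to 120 N. Pads are 22 mm wide; open, the fingers measure 114 mm over their backs; the gripper's body (76 mm by 85 mm) begins 54 mm behind the grasp point. The pads swing forward as they close: fully open they stand 13 mm farther back than shut.
Start: joints at [1.176, 0.264, 1.604, -0, 1.274, -0.037], TCP at [0.236, 0.632, 0.248] pointing down, gripper open.
Joint ranges: [-2.63, 2.63], [-0.94, 2.18], [0.31, 2.57], [-1.31, 4.45], [0, 2.66], [-2.55, 2.55]. Speed limits (rad/s): [2.57, 2.57, 3.14, 3.14, 3.14, 3.14].

## Interface

Orientations are given as a rotation vector (axis times angle).
In Python, from workcell import readout, read_camera, finish_job, bot gives the robot as it stands.
- The arm moves only by the tool jog_arm, never from a script. Its argument "deltas" is one flat list of numbers, 7 for each row, row after row: the shift along the tool's x, y, z in m, then the turn, a rotation vector about the tool's x, y, z in degrees, then the gripper command: -1 is shut, 1 is fully open, values between are in proportion. A call has 1 to 8 rows; each row is the pose to reach, as a shift and turn from the pose commanded when the call began, along the tool's axes at that moment; what a row does not reach only later rows make up. A row lasts 1/10 s, in which the tool goes at most 50 mm and 8.59 degrees, less where a joint would pass 70% of its speed; a pose out of reach is approached as far as the arm can. A call with a gripper value outside its range is refused whole. The fingers move at their own pace and stop on an object; "squeeze" is the grip in N (left out, the last holds). Time passes only in rows, so rows that repeat a pose let the fingers close. It gives the time, the measured TCP pose, the force, the opening and the grip force at its end, in the units of the state.
- readout.read_state(): the state, without advancing time (a new reading comes with each control period).
- read_camera(name): name is "scene" or "top"; returns a dict with "color" (384x512x3 uint8, blue, green, red), "fx", "fy", "cx", "cy" (pixels), "origin" and "attitude" of the camera in the world. Camera axes: x right, y down, z forward; pixel columns grow to the right and rows downward; lengths in m; the calibration is good to about 2 mm. A picture is of the moment at which its call begins. There is no depth.
- finish_job(): hands the job in; it is judged then, once.
The state is a dict: "time": time; "q": joint angles; "joint_vel": joint speeds; "joint_torque": joint torques, N m; "tool_pos": TCP position; "tcp_rot": TCP orientation; "wrist_force": force on the tool from outside, world axes, zero at the start; "torque": the same for the moment, N m; "width": opening from 0.0 (shut) to 1.0 (fully open); "grip_force": force on a finger pad.
Only numpy, scipy, OpenCV 4.12 (cv2) and the standard library are available. Lean on these libraries where they do the work, as an engineer would, in place of code of your own. Each camera call takes 0.05 s, during which the arm holds its last target. There are 200 camera calls.

## Working session

There is one attempt and no reset: what is moved stays moved. The work goes in short steps, Python scripts to look and compute and a tool call to move; the robot and the scene stay as the last step left them, time stands still between calls to the robot, and variables do not carry over. Pictures are saved under pics/ and viewed, at most 10 in all, crops included, and the job is handed in when it is done.

Besides the shell and the picture viewer there is one more tool, called after "Emit:" as name(argument=value, ...), one argument or row to a line, values as JSON. jog_arm: Moves the arm, as the interface text tells. Its arguments: {"type":"object","properties":{"deltas":{"type":"array"},"squeeze":{"type":"number"}},"required":["deltas"]}

```bash
mkdir -p pics; ls
python3 - <<'E'
from workcell import readout, read_camera, bot
import cv2
for n in("top","scene"):
    c=read_camera(n); cv2.imwrite(f"pics/{n}1.png",c["color"])
    print(n,{k:v for k,v in c.items() if k!="color"})
s=readout.read_state();print(s['time'],s['tool_pos'],s['tcp_rot'],s['width'],bot.tip_extent)
E
```

```text
pics
top {'fx': 412.4323459618638, 'fy': 412.4323459618638, 'cx': 256.34016910699006, 'cy': 198.9959668440557, 'origin': array([0.31162406, 0.02763637, 1.02017762]), 'attitude': array([-2.10170522,  2.13627167, -0.19393058])}
scene {'fx': 371.8760529653986, 'fy': 371.8760529653986, 'cx': 259.828674059507, 'cy': 188.53430977145652, 'origin': array([1.08029987, 0.09790883, 0.45964598]), 'attitude': array([-1.60640616, -1.69699199,  0.9004322 ])}
0.1 [0.23614483 0.63164246 0.24705763] [-0.55897219 -3.09101982  0.00325062] 0.9951570722007219 0.017
```

View pics/top1.png

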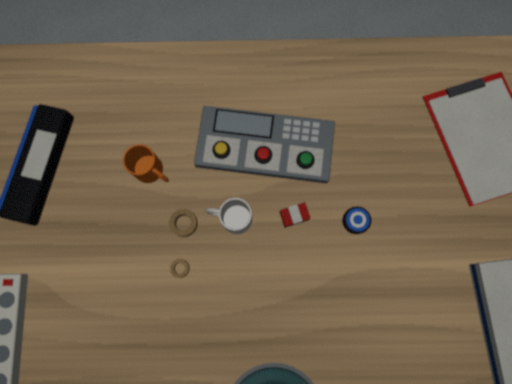

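View pics/scene1.png

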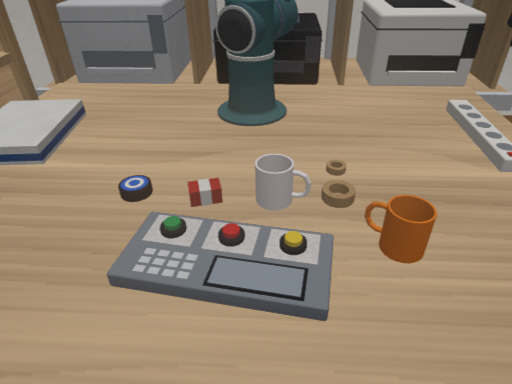

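The top view shows the reader puck at about (357,220), the green button at (305,159), red at (263,154) and yellow at (221,149). It also shows the staples (295,214), white mug (235,215), large tape roll (183,223), small roll (180,268) and orange mug (143,160). The reader is the only black puck with blue rings. I'll confirm it in one crop and measure from both cameras.

```bash
cat > h.py <<'E'
import numpy as np
from scipy.spatial.transform import Rotation as R
def pix2w(c,u,v,z):
    d=R.from_rotvec(c["attitude"]).apply([(u-c["cx"])/c["fx"],(v-c["cy"])/c["fy"],1])
    return c["origin"]+d*(z-c["origin"][2])/d[2]
E
python3 - <<'E'
from workcell import read_camera
import cv2,numpy as np
from h import *
out=[]
for n,boxes in(("top",((332,195,50,50),(280,134,50,50))),("scene",((110,165,50,50),(148,202,50,50)))):
    c=read_camera(n);im=c["color"]
    out.append(np.vstack([cv2.resize(im[y:y+h,x:x+w],None,fx=6,fy=6,interpolation=cv2.INTER_CUBIC) for x,y,w,h in boxes]))
    hsv=cv2.cvtColor(im,cv2.COLOR_BGR2HSV)
    for name,lo,hi,(x,y,w,h),z in(("reader",(100,120,60),(130,255,255),boxes[0],.027),("green",(50,120,50),(85,255,255),boxes[1],.05)):
        m=cv2.inRange(hsv,lo,hi)[y:y+h,x:x+w]
        cnt=max(cv2.findContours(m,cv2.RETR_EXTERNAL,cv2.CHAIN_APPROX_NONE)[0],key=cv2.contourArea)
        e=cv2.fitEllipse(cnt);u,v=e[0][0]+x,e[0][1]+y
        print(n,name,round(u,1),round(v,1),np.round(e[1],1),[(zz,pix2w(c,u,v,zz).round(4)[:2]) for zz in ((.027,) if name=="reader" else(.04,.045,.05,.055,.06))])
cv2.imwrite("pics/crop.png",np.hstack(out))
c=read_camera("top")
for k,u,v,z in(("red",263,154,.05),("yel",221,149,.05),("mug",235,215,.088),("stap",295,214,.036)):print(k,pix2w(c,u,v,z).round(3))
E
```

```text
top reader 357.5 219.4 [22.8 24. ] [(0.027, array([ 0.4475, -0.2115]))]
top green 305.6 158.1 [11.4 11.6] [(0.04, array([ 0.6 , -0.09])), (0.045, array([ 0.5985, -0.0894])), (0.05, array([ 0.597 , -0.0888])), (0.055, array([ 0.5956, -0.0882])), (0.06, array([ 0.5941, -0.0876]))]
scene reader 133.8 182.8 [13.  27.5] [(0.027, array([ 0.4493, -0.2118]))]
scene green 171.7 221.1 [ 7.9 14.9] [(0.04, array([ 0.585 , -0.0937])), (0.045, array([ 0.5909, -0.0914])), (0.05, array([ 0.5968, -0.0892])), (0.055, array([ 0.6027, -0.0869])), (0.06, array([ 0.6086, -0.0846]))]
red [0.609 0.015 0.05 ]
yel [0.624 0.118 0.05 ]
mug [0.454 0.082 0.088]
stap [ 0.462 -0.06   0.036]
```

View pics/crop.png

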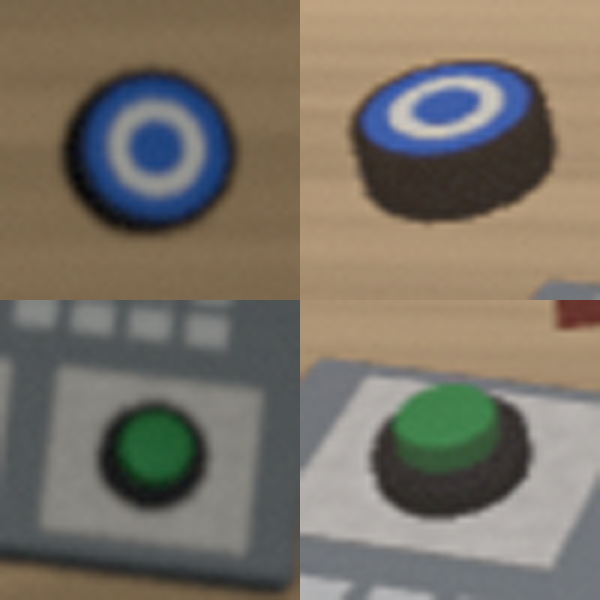

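The crop confirms the blue/white-ringed black puck and the green cap (top at about z 0.05, both cameras agree). Next I work out the moves in tool axes.

```bash
cat >> h.py <<'E'
def to(p,*targets):
    from workcell import readout
    s=readout.read_state();Rm=R.from_rotvec(s["tcp_rot"])
    print("t",s["time"],"tcp",np.round(s["tool_pos"],4),"F",np.round(s["wrist_force"],1),"w",s["width"])
    for t in targets: print(t,Rm.inv().apply(np.array(t)-(s["tool_pos"] if p is None else p)).round(4))
E
python3 -c "
from h import *
to(None,(.5,.25,.2),(.448,-.212,.2),(.448,-.212,.069))
from workcell import readout
print(R.from_rotvec(readout.read_state()['tcp_rot']).as_matrix().round(3))"
```

```text
t 0.25 tcp [0.2363 0.632  0.2476] F [-0.1  0.5 -0.3] w 0.9990534843958863
(0.5, 0.25, 0.2) [-0.3808 -0.2653  0.0479]
(0.448, -0.212, 0.2) [-0.4939 -0.7163  0.0484]
(0.448, -0.212, 0.069) [-0.4939 -0.7162  0.1794]
[[-0.937  0.35  -0.   ]
 [ 0.35   0.937 -0.001]
 [ 0.    -0.001 -1.   ]]
```

Emit:
jog_arm(
  deltas=[-0.38,-0.265,0.03,0,0,0,-1,-0.38,-0.265,0.03,0,0,0,-1,-0.38,-0.265,0.03,0,0,0,-1,-0.38,-0.265,0.03,0,0,0,-1,-0.38,-0.265,0.03,0,0,0,-1,-0.38,-0.265,0.03,0,0,0,-1,-0.38,-0.265,0.03,0,0,0,-1,-0.38,-0.265,0.03,0,0,0,-1],
)

```text
time: 1.05
tool_pos: [0.4639, 0.3019, 0.2225]
tcp_rot: [0.559, 3.091, 0.001]
wrist_force: [0.3, 0.9, 0.2]
width: 0.004
grip_force: 0.0
```

```bash
python3 -c "
from h import *
to(None,(.448,-.212,.2))"
```

```text
t 1.05 tcp [0.4639 0.3019 0.2225] F [0.3 0.9 0.2] w 0.003604567213618725
(0.448, -0.212, 0.2) [-0.165  -0.487   0.0223]
```

Emit:
jog_arm(
  deltas=[-0.16,-0.48,0.02,0,0,0,-1,-0.16,-0.48,0.02,0,0,0,-1,-0.16,-0.48,0.02,0,0,0,-1,-0.16,-0.48,0.02,0,0,0,-1,-0.16,-0.48,0.02,0,0,0,-1,-0.16,-0.48,0.02,0,0,0,-1,-0.16,-0.48,0.02,0,0,0,-1,-0.16,-0.48,0.02,0,0,0,-1],
)

```text
time: 1.85
tool_pos: [0.4482, -0.0976, 0.2069]
tcp_rot: [0.559, 3.09, -0.0]
wrist_force: [1.2, -0.4, -0.7]
width: -0.001
grip_force: 0.0
```

```bash
python3 -c "
from h import *
from workcell import bot
print(bot.tip_extent)
to(None,(.448,-.212,.12))"
```

```text
0.017
t 1.85 tcp [ 0.4482 -0.0976  0.2069] F [ 1.2 -0.4 -0.7] w -0.0009164813758591859
(0.448, -0.212, 0.12) [-0.0397 -0.1072  0.0869]
```

Emit:
jog_arm(
  deltas=[-0.04,-0.105,0.06,0,0,0,-1,-0.04,-0.105,0.06,0,0,0,-1,-0.04,-0.105,0.06,0,0,0,-1,-0.04,-0.105,0.06,0,0,0,-1,-0.04,-0.105,0.06,0,0,0,-1,-0.04,-0.105,0.06,0,0,0,-1],
)

```text
time: 2.45
tool_pos: [0.4498, -0.2073, 0.1473]
tcp_rot: [0.558, 3.091, 0.0]
wrist_force: [0.7, 0.8, -0.3]
width: -0.006
grip_force: 0.0
```

```bash
python3 -c "
from h import *
from workcell import read_camera
import cv2
to(None,(.448,-.212,.069))
c=read_camera('scene');t=read_camera('top')
cv2.imwrite('pics/near.png',np.hstack([cv2.resize(c['color'][80:230,60:210],None,fx=2.6,fy=2.6),cv2.resize(t['color'][140:290,290:440],None,fx=2.6,fy=2.6)]))"
```

```text
t 2.45 tcp [ 0.4498 -0.2073  0.1473] F [ 0.7  0.8 -0.3] w -0.006323559191002465
(0.448, -0.212, 0.069) [ 0.0001 -0.005   0.0783]
```

View pics/near.png

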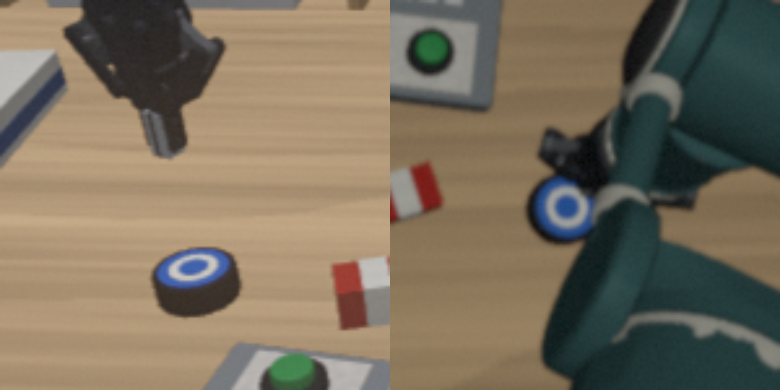

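The shut fingertips are at scene pixel ~(124,140), heading above the puck (blue dot ~(134,183)). I lower to TCP z 0.069.

Emit:
jog_arm(
  deltas=[0,-0.005,0.04,0,0,0,-1,0,-0.005,0.06,0,0,0,-1,0,-0.005,0.078,0,0,0,-1,0,-0.005,0.078,0,0,0,-1,0,-0.005,0.078,0,0,0,-1],
)

```text
time: 3.05
tool_pos: [0.4481, -0.2121, 0.0692]
tcp_rot: [0.557, 3.092, -0.0]
wrist_force: [0.5, -0.6, 0.3]
width: -0.0
grip_force: 0.0
```

```bash
python3 -c "
from h import *
from workcell import read_camera,readout
import cv2
to(None,(.448,-.212,.069))
c=read_camera('scene')
p=readout.read_state()['tool_pos']-[0,0,.017]
for q in (p,[.448,-.212,.027]):
  x=R.from_rotvec(c['attitude']).inv().apply(np.array(q)-c['origin']); print(x[0]/x[2]*c['fx']+c['cx'],x[1]/x[2]*c['fy']+c['cy'])
cv2.imwrite('pics/hov.png',cv2.resize(c['color'][130:205,95:170],None,fx=7,fy=7,interpolation=cv2.INTER_CUBIC))"
```

```text
t 3.05 tcp [ 0.4481 -0.2121  0.0692] F [ 0.5 -0.6  0.3] w -0.00034756698524253046
(0.448, -0.212, 0.069) [0.0001 0.0001 0.0002]
130.99556146798741 172.2158977145736
133.96800012682382 182.4578973868492
```

View pics/hov.png

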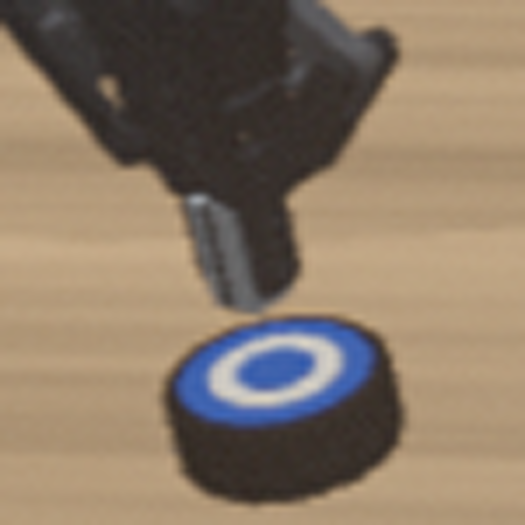

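The tip face is at crop (255,292), against a predicted (252,295), about 25 mm above the blue dot at (275,368). Now I hold for over two seconds.

Emit:
jog_arm(
  deltas=[0,0,0,0,0,0,-1,0,0,0,0,0,0,-1,0,0,0,0,0,0,-1,0,0,0,0,0,0,-1,0,0,0,0,0,0,-1,0,0,0,0,0,0,-1,0,0,0,0,0,0,-1,0,0,0,0,0,0,-1],
)

```text
time: 3.9
tool_pos: [0.4476, -0.2127, 0.0685]
tcp_rot: [-0.559, -3.091, -0.0]
wrist_force: [0.6, -0.1, 0.2]
width: -0.004
grip_force: 0.0
```

Emit:
jog_arm(
  deltas=[0,0,0,0,0,0,-1,0,0,0,0,0,0,-1,0,0,0,0,0,0,-1,0,0,0,0,0,0,-1,0,0,0,0,0,0,-1,0,0,0,0,0,0,-1,0,0,0,0,0,0,-1,0,0,0,0,0,0,-1],
)

```text
time: 4.7
tool_pos: [0.4476, -0.2127, 0.0686]
tcp_rot: [-0.559, -3.091, -0.0]
wrist_force: [-0.6, -0.1, 1.1]
width: -0.002
grip_force: 0.0
```

Emit:
jog_arm(
  deltas=[0,0,0,0,0,0,-1,0,0,0,0,0,0,-1,0,0,0,0,0,0,-1,0,0,0,0,0,0,-1,0,0,0,0,0,0,-1,0,0,0,0,0,0,-1,0,0,0,0,0,0,-1,0,0,0,0,0,0,-1],
)

```text
time: 5.5
tool_pos: [0.4476, -0.2128, 0.0686]
tcp_rot: [-0.559, -3.091, 0.0]
wrist_force: [0.7, 0.6, -0.7]
width: -0.002
grip_force: 0.0
```

```bash
python3 -c "
from h import *
to(None,(.448,-.212,.13),(.597,-.089,.13),(.597,-.089,.080))"
```

```text
t 5.5 tcp [ 0.4476 -0.2128  0.0686] F [ 0.7  0.6 -0.7] w -0.001517459580294557
(0.448, -0.212, 0.13) [-0.0001  0.0008 -0.0614]
(0.597, -0.089, 0.13) [-0.0966  0.1682 -0.0614]
(0.597, -0.089, 0.08) [-0.0966  0.1682 -0.0114]
```

Emit:
jog_arm(
  deltas=[0,0,-0.04,0,0,0,-1,0,0,-0.061,0,0,0,-1,-0.097,0.168,-0.061,0,0,0,-1,-0.097,0.168,-0.061,0,0,0,-1,-0.097,0.168,-0.061,0,0,0,-1,-0.097,0.168,-0.061,0,0,0,-1,-0.097,0.168,-0.061,0,0,0,-1,-0.097,0.168,-0.061,0,0,0,-1],
)

```text
time: 6.3
tool_pos: [0.5976, -0.0885, 0.1292]
tcp_rot: [-0.555, -3.091, 0.0]
wrist_force: [0.6, -0.5, 0.6]
width: 0.0
grip_force: 0.0
```

Emit:
jog_arm(
  deltas=[0,0,0.03,0,0,0,-1,0,0,0.05,0,0,0,-1,0,0,0.05,0,0,0,-1,0,0,0.05,0,0,0,-1],
)

```text
time: 6.7
tool_pos: [0.596, -0.0902, 0.0794]
tcp_rot: [-0.561, -3.089, 0.0]
wrist_force: [0.5, -0.0, 1.1]
width: -0.0
grip_force: 0.0
```

```bash
python3 -c "
from h import *
from workcell import read_camera
import cv2
c=read_camera('scene')
to(None,(.597,-.089,.067))
cv2.imwrite('pics/btn.png',cv2.resize(c['color'][170:260,125:215],None,fx=6,fy=6,interpolation=cv2.INTER_CUBIC))"
```

```text
t 6.75 tcp [ 0.5972 -0.0902  0.0805] F [ 0.1 -0.1 -0.4] w 0.0004494276718772114
(0.597, -0.089, 0.067) [0.0006 0.0011 0.0135]
```

View pics/btn.png

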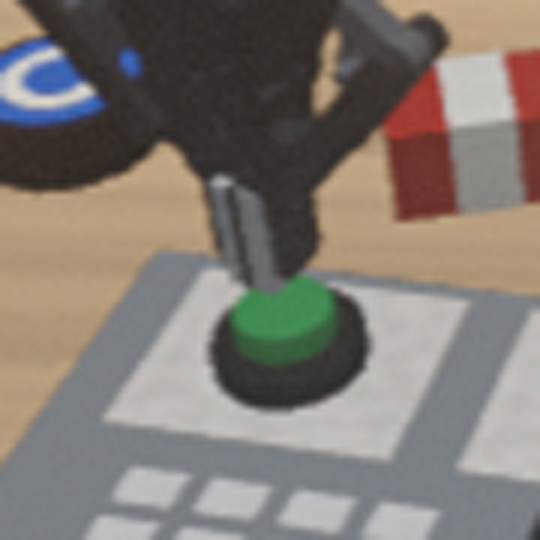

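The tip is just above the green cap's middle (crop ~(285,305)), with the reader and staples untouched. I press in small steps and watch the force.

Emit:
jog_arm(
  deltas=[0,0.001,0.006,0,0,0,-1,0,0.001,0.012,0,0,0,-1,0,0.001,0.015,0,0,0,-1,0,0.001,0.015,0,0,0,-1,0,0.001,0.015,0,0,0,-1],
)

```text
time: 7.25
tool_pos: [0.5985, -0.0887, 0.0654]
tcp_rot: [0.558, 3.09, -0.0]
wrist_force: [2.0, -1.6, 3.1]
width: -0.0
grip_force: 1.7
```

Emit:
jog_arm(
  deltas=[0,0,0.001,0,0,0,-1,0,0,0.002,0,0,0,-1,0,0,0.002,0,0,0,-1,0,0,0.002,0,0,0,-1],
)

```text
time: 7.65
tool_pos: [0.5984, -0.0887, 0.0632]
tcp_rot: [0.559, 3.09, -0.0]
wrist_force: [3.0, -2.2, 5.1]
width: 0.001
grip_force: 2.4
```

Emit:
jog_arm(
  deltas=[0,0,0.001,0,0,0,-1,0,0,0.002,0,0,0,-1,0,0,0.002,0,0,0,-1,0,0,0.002,0,0,0,-1],
)

```text
time: 8.05
tool_pos: [0.5986, -0.0887, 0.0629]
tcp_rot: [0.559, 3.09, -0.0]
wrist_force: [-3.1, -1.0, 14.8]
width: 0.001
grip_force: 7.4
```

The cap bottomed out: motion stopped and the force is about 15 N. I'll release straight up.

Emit:
jog_arm(
  deltas=[0,0,0,0,0,0,-1,0,0,0,0,0,0,-1,0,0,-0.006,0,0,0,-1,0,0,-0.02,0,0,0,-1,0,0,-0.06,0,0,0,-1,0,0,-0.12,0,0,0,-1,0,0,-0.12,0,0,0,-1,0,0,-0.12,0,0,0,-1],
)

```text
time: 8.85
tool_pos: [0.5988, -0.0884, 0.1835]
tcp_rot: [0.558, 3.088, 0.0]
wrist_force: [-0.4, -0.2, 0.1]
width: -0.001
grip_force: 0.0
```

Emit:
jog_arm(
  deltas=[0,0,0,0,0,0,-1,0,0,0,0,0,0,-1,0,0,0,0,0,0,-1,0,0,0,0,0,0,-1],
)

```text
time: 9.25
tool_pos: [0.5967, -0.0882, 0.1789]
tcp_rot: [-0.558, -3.088, -0.0]
wrist_force: [0.4, 0.1, 0.4]
width: -0.0
grip_force: 0.0
```

```bash
python3 -c "
from h import *
from workcell import read_camera
import cv2
c=read_camera('scene');to(None)
cv2.imwrite('pics/end.png',c['color'])"
```

```text
t 9.3 tcp [ 0.597  -0.0883  0.1793] F [0.5 0.2 0.6] w -0.0010447802324061518
```

View pics/end.png

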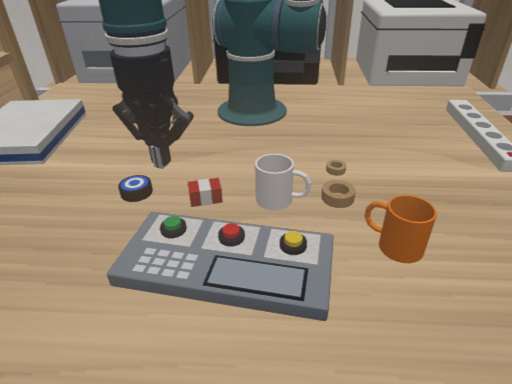

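The green button is up again at (173,226), and everything else is where it was, including the reader at (135,187). The arm is clear.

```bash
python3 -c "
from workcell import finish_job
print(finish_job())"
```

```text
the job is handed in; nothing more can be done
None
```

The job is handed in, with no verdict returned: I held the fingertips about 25 mm above the reader for roughly 2.4 s, then pressed the green start button until it bottomed out at about 15 N; it came back up, nothing else had visibly moved, and it took 9.3 s.

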